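# Set the tube incubator's dial and hold its lid at 45 degrees

## Task

Turn the dial of the tube incubator clockwise until its pointer faces the arrowhead tab on the ring round it, with the lid still shut. Then raise the lid, which has a bar handle, to 45 degrees, half way between flat and upright, level with the large bead on the arc at its side, so that the tubes can be inspected; it falls shut if let go, so finish while still holding it steady there. Leave the dial as set and do not disturb the other things on the cart.

Things in the scene. Friction and masses are not known exactly. Their poses are not given: they have to be found in the camera images.
- incubator: white tube incubator, fixed to the cart, 260 mm deep (its x), 160 wide (y), 85 high. Origin: centre of its underside, on the cart top. -x is its front, +y its left as the robot sees it. The front 125 mm is a flat deck, 85 mm high, with the dial on it, its axis at x = -80 mm; behind, a lid covers a well with five capped tubes.
- large_bead (a point): largest of three beads (at 30, 45 and 60 degrees) on a thin steel arc, 65 mm radius about the lid's hinge line, that stands 7 mm outside the incubator's left side and up to 65 mm above the deck; this bead, 11 mm across, is at 45 degrees, where the lid's underside comes level with it.
- dial (a joint): angle of the dial, rad, about the vertical, 0 to 3.14. It grows as the dial is turned clockwise seen from above; at 0 the pointer faces the incubator's left (+y), at 1.57 the back (+x), at 3.14 the right. It stays where it is left (friction about 0.03 N m).
- dial_grip (a point): on the dial's axis, 24 mm above the deck, inside the grip fin. The dial is a black disc, 60 mm across, its top 9 mm above the deck, with an upright fin across it, 14 mm thick (along this frame's x), 50 mm long (along this frame's y, which points to the pointer), from 7 to 37 mm above the deck.
- dial_pointer (a point): end of the white pointer line on the dial's disc, 28 mm from the dial's axis, 10 mm above the deck; the frame turns with the dial and its y points outward along the pointer.
- set_mark (a joint): angle of the flat steel ring round the dial that bears the arrowhead tab, same zero and sense as the dial: the pointer faces the tab when dial equals this value. The ring lies flat, 3 mm high, 30 to 42 mm from the axis, and does not need touching. It starts 0.5 to 1.35 rad clockwise of the pointer.
- mark_tip (a point): inner tip of the small black arrowhead tab on the ring, 34 mm from the dial's axis, 2.5 mm above the deck; the frame turns with the ring and its y points outward through the tab.
- lid (a joint): opening angle of the lid, rad: 0 shut and level, 0.785 is 45 degrees, stop at 1.2. It falls shut from any angle; 1 to 3 N at the handle lifts it.
- lid_handle (a point): middle of the lid's bar handle: a round steel bar, 10 mm thick, along the incubator's y, 102 mm free between its posts; shut, its centre is 40 mm above the lid's top and 136 mm above the cart, 18 mm behind the lid's front edge. It may turn within a grip that closes along the incubator's x. The frame turns with the lid.
- lid_hinge (a point): middle of the lid's hinge line, along the incubator's y; 85 mm above the cart and 110 mm behind the handle bar, whose centre lies 51 mm higher when shut. The lid is 128 mm long from here to its front edge, 158 wide, 11 thick, white with a clear pane; its front edge rises as it opens.
- microscope: tall microscope, fixed, right of the incubator; bystander to steer round: 420 mm high, reaching 245 mm to the front (-x), 225 mm to the back and 145 mm to either side (y) of its origin, at the cart top. An arm that comes from the right side must pass high over it.
- bench_timer: bench timer, 62 x 64 x 19 mm, loose, left of the incubator; bystander. Origin: centre of its underside.
- cover_box: small cover-glass box, 34 x 34 x 17 mm, loose, left of the incubator; bystander. Origin: centre of its underside.
- tweezers: tweezers, 126 mm long (its y), 17 x 8 mm, loose, lying right of the incubator; bystander. Origin: centre of the underside.
- petri_dish: petri dish, 60 mm across, 12 mm high, loose, on the right half of the cart; bystander. Origin: centre of its underside.

How it is judged:
On the way:
1. the dial's pointer faces the arrowhead tab while the lid is still shut (angle between the y axis of dial_pointer and the y axis of mark_tip, either way round below 0.14 rad and distance between dial_pointer and mark_tip below 0.02 m and value of joint lid below 0.06 rad and velocity of joint dial below 0.05 rad/s), for 0.3 s.
At the end, for the whole second after the job is handed in: The lid is held by the fingers, at rest, at 45 degrees give or take 6, and the dial's pointer faces the arrowhead tab within 8 degrees (angle between the y axis of dial_pointer and the y axis of mark_tip, either way round below 0.14 rad and distance between dial_pointer and mark_tip below 0.02 m and value of joint lid between 0.68 and 0.89 rad and velocity of joint lid between -0.1 and 0.1 rad/s and contact force between the fingers and lid above 0.3 N); the arm keeps its last pose, push and grip.
It fails at once if the bench timer is pushed more than 25 mm (distance of bench_timer from where it was at the start of the episode above 0.025 m).
It fails at once if the cover-glass box is pushed more than 25 mm (distance of cover_box from where it was at the start of the episode above 0.025 m).
It fails at once if the tweezers is pushed more than 25 mm (distance of tweezers from where it was at the start of the episode above 0.025 m).
It fails at once if the petri dish is pushed more than 25 mm (distance of petri_dish from where it was at the start of the episode above 0.025 m).
It also fails if it takes over 67 s, if anything falls off the work surface, if the arm or the gripper's body presses on something with over 40 N, if the wrist force passes 120 N, or if a joint passes its speed limit or range.

## Robot

A 6-joint arm with a two-finger parallel gripper is mounted at the origin on a cart in front of the work surface, level with it; the furniture and walls round the work are solid. World frame = base frame: x ahead of the robot, y to its left, z up, the work surface at z = 0. Lengths are in m, angles in rad, forces in N, time in s.
With the tool pointing down it reaches from about 0.25 to 0.725 m from the base axis. Payload 4 kg.
Tool frame: the origin (TCP) lies at the very end of the fingers, on their centre line; the grasp point (between the pads) lies 19 mm behind it; x points along the fingers, z is the direction in which the jaws open and shut, and the axes are right-handed (so a half turn about x gives the same grasp; the last joint's range is limited). The gripper opens to 85 mm and grips with 20 to 120 N. Pads are 22 mm wide; open, the fingers measure 114 mm over their backs; the gripper's body (76 mm by 85 mm) begins 54 mm behind the grasp point. The pads swing forward as they close: fully open they stand 13 mm farther back than shut.
Start: joints at [1.186, 0.241, 0.005, 1.335, 0, 1.571], TCP at [0.188, 0.463, 0.211] pointing down, gripper open.
Joint ranges: [-2.72, 2.72], [-1.05, 1.87], [-1.09, 1.28], [-1.99, 2.15], [-1.42, 1.44], [-3.14, 3.14]. Speed limits (rad/s): [2.79, 2.79, 3.14, 3.14, 3.14, 3.14].

## Interface

Orientations are given as a unit quaternion [x, y, z, w].
In Python, from workcell import bot gives the robot as it stands.
- The arm moves only by the tool apply_moves, never from a script. Its argument "targets" is one flat list of numbers, 7 for each row, row after row: the shift along the tool's x, y, z in units of 25 cm (1.0 is 25 cm), then the turn, a rotation vector about the tool's x, y, z in units of 0.5 rad (1.0 is 0.5 rad), then the opening, from 0 (shut) to 1 (fully open). In form: [tx, ty, tz, wx, wy, wz, claw, tx, ty, tz, wx, wy, wz, claw, ...]. A call has 1 to 12 rows; each row is the pose to reach, as a shift and turn from the pose commanded when the call began, along the tool's axes at that moment; what a row does not reach only later rows make up. A row lasts 1/12 s, in which the tool goes at most 41.7 mm and 7.16 degrees, less where a joint would pass 70% of its speed; a pose out of reach is approached as far as the arm can. A call with a number of a shift or a turn outside -1 to 1 is refused whole. A call with a gripper value outside its range is refused whole. The fingers move at their own pace and stop on an object; the grip force is fixed at half the most. Time passes only in rows, so rows that repeat a pose let the fingers close. It gives the time, the measured TCP pose, the force and the opening at its end, in the units of the state.
- bot.get_obs(): the state, without advancing time (a new reading comes with each control period).
- bot.camera(name): name is "side" or "top"; returns (picture, depth): 480x640x3 uint8, red, green, blue; 480x640 float32, m along the optical axis (not along the pixel's ray), 0 where there is no reading.
- bot.camera_params(name): a dict with "fx", "fy", "cx", "cy" (pixels), "T" (4x4, takes a point from camera to world coordinates). Camera axes: x right, y up, looking along -z (the intrinsics and any distortion apply to the point x, -y, -z); pixel columns grow to the right and rows downward; lengths in m; the calibration is good to about 2 mm. A picture is of the moment at which its call begins. camera_params takes no time and is no camera call.
- bot.job_done(): hands the job in, once; it reports no verdict.
The state is a dict: "clock": time; "joint_pos": joint angles; "joint_vel": joint speeds; "tau": joint torques, N m; "eef_pos": TCP position; "tool_rot": TCP orientation; "ft_force": force on the tool from outside, world axes, zero at the start; "ft_torque": the same for the moment, N m; "grip_width": finger opening in m.
Only numpy, scipy, OpenCV 4.12 (cv2) and the standard library are available. Lean on these libraries where they do the work, as an engineer would, in place of code of your own. Each camera call takes 0.05 s, during which the arm holds its last target.

## Working session

There is one attempt and no reset: what is moved stays moved. The work goes in short steps, Python scripts to look and compute and a tool call to move; the robot and the scene stay as the last step left them, time stands still between calls to the robot, and variables do not carry over. Pictures are saved under pics/ and viewed, and the job is handed in when it is done.

Besides the shell and the picture viewer there is one more tool, called after "Emit:" as a command line: name --argument value ..., lists and objects as JSON in quotes. apply_moves: Moves the arm, as the interface text tells. Its arguments: {"type":"object","properties":{"targets":{"type":"array"}},"required":["targets"]}

```bash
ls; mkdir -p pics; python3 - <<'E'
from workcell import bot
import cv2, numpy as np
print(bot.get_obs())
for n in ("top","side"):
    p,d=bot.camera(n); q=bot.camera_params(n); print(n,q)
    cv2.imwrite(f"pics/{n}0.png",p[:,:,::-1]); np.save(f"{n}0.npy",d)
E
```

```text
pics
{'clock': 0.0, 'joint_pos': array([ 1.18606492e+00,  2.41449896e-01,  3.71808749e-03,  1.33517997e+00,
       -3.08425044e-05,  1.57078207e+00]), 'joint_vel': array([-0.00162549, -0.0011724 ,  0.00151998, -0.00027837, -0.00050781,
        0.00034322]), 'tau': array([-1.00186902e-03, -3.72318363e+01,  2.52405703e+01,  1.70407339e-02,
        1.43113207e-04, -1.17885882e-06]), 'eef_pos': array([0.18741234, 0.46282346, 0.20969221]), 'tool_rot': array([-0.39561761,  0.58697907,  0.39476353,  0.58575082]), 'ft_force': array([-0.68297758, -0.21680975,  0.22830539]), 'ft_torque': array([0.00266666, 0.01129096, 0.02727664]), 'grip_width': 0.0851652729418306}
top {'fx': 452.5115733793317, 'fy': 452.5115733793317, 'cx': 321.892364105319, 'cy': 237.27419771679828, 'T': array([[-0.02561228,  0.99818103, -0.05457703,  0.3834119 ],
       [-0.99966573, -0.02538137,  0.00492009,  0.03287472],
       [ 0.0035259 ,  0.0546848 ,  0.99849744,  1.20569916],
       [ 0.        ,  0.        ,  0.        ,  1.        ]])}
side {'fx': 597.9493351924341, 'fy': 597.9493351924341, 'cx': 314.29934863939405, 'cy': 243.55663041234672, 'T': array([[-0.64694129,  0.44877325, -0.6164978 , -0.60608907],
       [-0.76212813, -0.35397232,  0.54209252,  0.96369145],
       [ 0.02505347,  0.82055235,  0.57102203,  1.10042728],
       [ 0.        ,  0.        ,  0.        ,  1.        ]])}
```

View pics/top0.png

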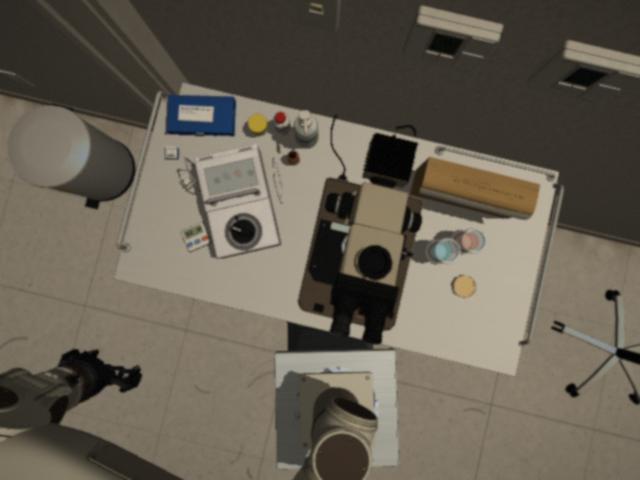

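View pics/side0.png

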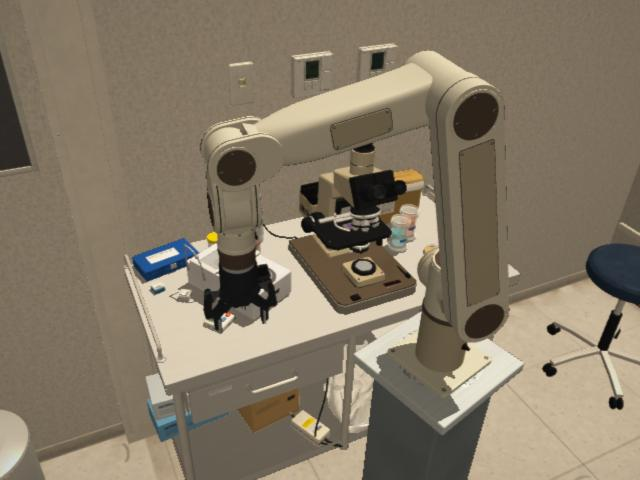

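```bash
python3 - <<'E'
import cv2
p=cv2.imread("pics/top0.png")
cv2.imwrite("pics/c1.png",cv2.resize(p[135:265,155:295],None,fx=5,fy=4.6,interpolation=cv2.INTER_CUBIC)[:, :])
cv2.imwrite("pics/c2.png",cv2.resize(p[205:260,210:275],None,fx=10,fy=10,interpolation=cv2.INTER_CUBIC))
E
```

```text
(no output)
```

View pics/c1.png

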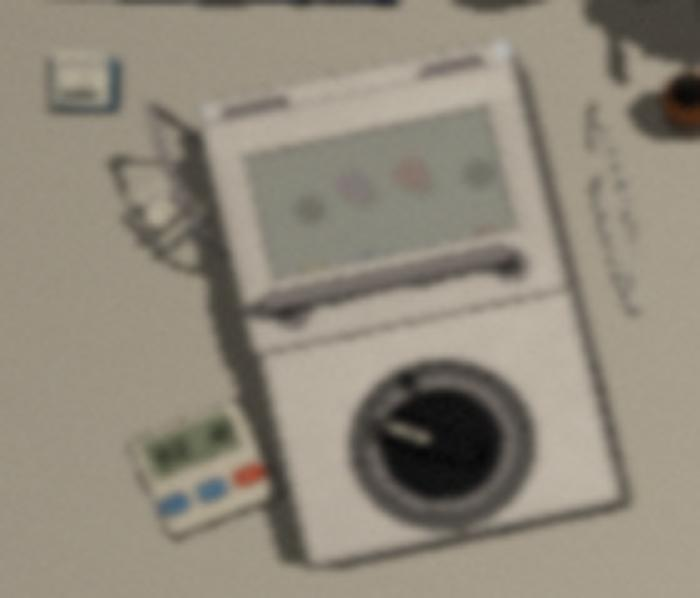

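View pics/c2.png

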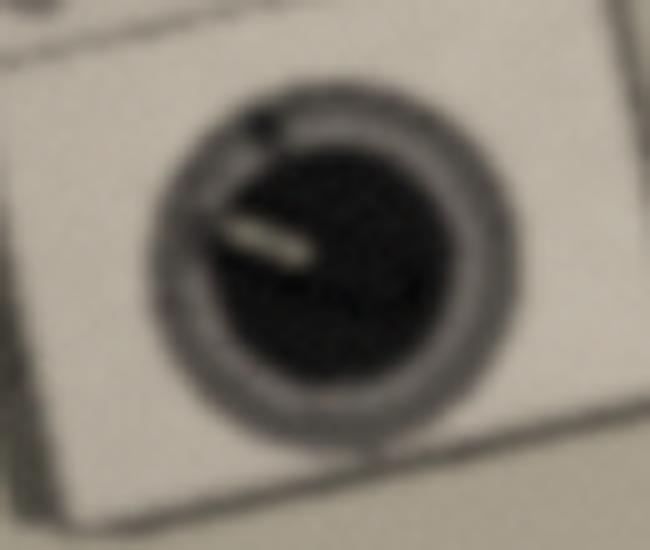

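```bash
cat > h.py <<'E'
import numpy as np
from workcell import bot
def ray(n,u,v,z):
    q=bot.camera_params(n);T=q["T"]
    d=T[:3,:3]@np.array([(u-q["cx"])/q["fx"],-(v-q["cy"])/q["fy"],-1.]);o=T[:3,3]
    return o+d*(z-o[2])/d[2]
def proj(n,P):
    q=bot.camera_params(n);T=q["T"];c=T[:3,:3].T@(np.asarray(P)-T[:3,3])
    return q["cx"]+q["fx"]*c[0]/-c[2], q["cy"]-q["fy"]*c[1]/-c[2]
E
python3 - <<'E'
from h import *
d=np.load("top0.npy")
f=lambda x,y:(155+x/5,135+y/4.6)
for nm,p,z in [("FL",f(308,562),.085),("FR",f(625,498),.085),("SL",f(262,353),.085),("SR",f(572,288),.085),("BL",f(205,105),.096),("BR",f(512,50),.096)]:
    print(nm,p,ray("top",*p,z), d[int(p[1]),int(p[0])])
g=lambda x,y:(210+x/10,205+y/10)
C=ray("top",*g(336,266),.087)
t=ray("top",*g(264,126),.0875); a=ray("top",*g(312,255),.095); b=ray("top",*g(218,222),.095)
C2=ray("top",*g(333,264),.094)
print(C,C2,t,a,b)
ang=lambda v:np.degrees(np.arctan2(v[1],v[0]))
print("tab",ang(t-C),"ptr",ang(b-a),ang(b-C),np.linalg.norm((t-C)[:2]),np.linalg.norm((b-C)[:2]))
# deck depth
c=bot.camera_params("top")
for (u,v) in [(222,250),(270,240),(215,215),(243,231),(235,178),(220,190)]:
    z=d[v,u]; T=c["T"]; P=T[:3,:3]@np.array([(u-c["cx"])/c["fx"]*z,-(v-c["cy"])/c["fy"]*z,-z])+T[:3,3]; print(u,v,P)
# table extents of handle
E
```

```text
FL (216.6, 257.17391304347825) [0.40202877 0.2888527  0.085     ] 1.1243653
FR (280.0, 243.2608695652174) [0.4324561  0.13149853 0.085     ] 1.1772522
SL (207.4, 211.73913043478262) [0.51545248 0.31024015 0.085     ] 1.1151394
SR (269.4, 197.60869565217394) [0.54692631 0.15554977 0.085     ] 1.1629794
BL (196.0, 157.82608695652175) [0.64904926 0.33414352 0.096     ] 1.1328565
BR (257.4, 145.8695652173913) [0.67528752 0.18161987 0.096     ] 1.2234795
[0.46355326 0.22080086 0.087     ] [0.46356369 0.2203545  0.094     ] [0.49874981 0.2379875  0.0875    ] [0.46584003 0.22530854 0.095     ] [0.47456059 0.24827673 0.095     ]
tab 26.026476463702437 ptr 69.20924596080121 68.16808359324575 0.039168577298787345 0.02959873040086997
222 250 [0.41951423 0.27588524 0.08218422]
270 240 [0.44125774 0.15628049 0.08337276]
215 215 [0.50697647 0.29176751 0.08372433]
243 231 [0.46280926 0.21699578 0.11810256]
235 178 [0.59764481 0.23975116 0.08861283]
220 190 [0.56796588 0.27673149 0.09184014]
```

```bash
cat >> h.py <<'E'
from scipy.spatial.transform import Rotation as Ro
def down(yaw):
    """tool down; jaw axis (tool z) at world yaw (rad)"""
    x=np.array([0,0,-1.]);z=np.array([np.cos(yaw),np.sin(yaw),0]);return Ro.from_matrix(np.c_[x,np.cross(z,x),z])
def rel(p,R,p0=None,R0=None):
    o=bot.get_obs(); p0=o["eef_pos"] if p0 is None else p0; R0=Ro.from_quat(o["tool_rot"]) if R0 is None else R0
    s=R0.inv().apply(np.asarray(p)-p0)/.25; w=(R0.inv()*R).as_rotvec()/.5
    return np.round(s,3),np.round(w,3)
E
python3 - <<'E'
from h import *
R0=Ro.from_quat(bot.get_obs()["tool_rot"]); print(R0.as_matrix().round(3))
f=lambda x,y:(155+x/5,135+y/4.6)
print("bar",ray("top",*f(255,308),.136),ray("top",*f(520,262),.136),ray("top",*f(387,285),.136))
for yaw in (68.5-90,68.5+90):
    print(yaw,rel([.4640,.2205,.20],down(np.radians(yaw))))
for u,v in [(330,178),(300,310),(345,335),(385,340)]: print(ray("top",u,v,0),ray("top",u,v,.4))
E
```

```text
[[-0.001 -0.927  0.375]
 [-0.002  0.375  0.927]
 [-1.    -0.    -0.002]]
bar [0.5328733  0.30066435 0.136     ] [0.55363764 0.1744338  0.136     ] [0.54325297 0.23783803 0.136     ]
-21.5 (array([ 0.04 , -1.389, -0.483]), array([ 3.122e+00, -3.000e-03,  3.000e-03]))
158.5 (array([ 0.04 , -1.389, -0.483]), array([-3.161e+00, -3.000e-03, -3.000e-03]))
[0.60827133 0.00106105 0.        ] [0.53367248 0.01161548 0.4       ]
[0.25822035 0.08974859 0.        ] [0.29975361 0.07088025 0.4       ]
[ 0.18968746 -0.02738697  0.        ] [ 0.25395704 -0.00739469  0.4       ]
[ 0.17388105 -0.13247895  0.        ] [ 0.24339453 -0.07762159  0.4       ]
```

```bash
python3 - <<'E'
from h import *
import cv2
d=np.load("top0.npy");q=bot.camera_params("top");T=q["T"]
v,u=np.mgrid[0:480,0:640]
P=np.stack([(u-q["cx"])/q["fx"]*d,-(v-q["cy"])/q["fy"]*d,-d],-1)@T[:3,:3].T+T[:3,3]
z=P[...,2]
np.set_printoptions(linewidth=250)
print("cols 200..280 step4; z mm"); 
for r in range(140,264,2): print(r,(z[r,192:288:4]*1000).astype(int))
E
```

```text
cols 200..280 step4; z mm
140 [-3 -2 -3  0 -3  0 -1 -4  0  1 -1 -1  0 -1  0  0  2 -1  1  0 -3 -2 -8  0]
142 [ 0 -1 -3 -4 -1  0 -3  3  1  1  3  1  1 -1  0  1  3  0 -1 -5 -4  0 -4  0]
144 [ 1  0  0  4 -1 -5  1 -2  0 -3  0  2 -6 -3  0  0 -1  3  0  3 -3  0  0  1]
146 [-2  0 -4 -4  0  1 -4  1  1  0 -1  0  1 84 81 84 81  0 -1  0 -2  0  0 -4]
148 [-2  1 -2 -3 -1  0 -2  3 -4 -4  1 80 80 90 94 85 83 -1 -1 -2  1  0 -4  0]
150 [ 0  1 -3 -4 -1 -1 -2 -1 -3 85 87 85 89 92 95 98 94 -5  0 -6 -3 -2 -1 -3]
152 [ 0 -1 -1 -2  0  0 -1 82 84 84 81 84 98 97 96 94 96 12 -2  1  1  1 -1 -1]
154 [ 0  0 -3  3 -5 86 86 85 79 83 92 97 92 94 97 97 96 30  1 -2  1  0  0  0]
156 [ 0 -3 83 85 85 79 84 83 96 98 95 96 95 91 94 95 94 41 -1  0  0 -1 -2  1]
158 [-3 81 90 89 92 92 91 93 93 96 94 94 95 95 96 93 98 59  0 -3 -6 -6  0  0]
160 [  -2   81   95   98   93   97   94   95   96   92   95   97   92   92   91   95   95   73   -1   -1 1205    0    2    0]
162 [ 0 97 96 95 96 90 93 93 93 95 91 91 89 96 93 91 92 82  0  2  2 -2  0 -3]
164 [86 92 97 94 97 96 98 94 91 90 91 91 91 95 95 93 92 82 -5  1 -2 -3 -1  0]
166 [  -3   
[... 3709 characters left out ...]
 88 86 89 82 79 54 15 -4  0]
248 [  16 1205    0    0   -2    0   85   84   83   87   85   86   83   84   84   85   79   79   47   -1    4   -5   -1    0]
250 [11 -2  0  2 -2  0 85 85 82 83 83 84 82 87 84 77 54 -1 -1 -4  2  0  0 -7]
252 [ 0  0 -6 -1  0 -1 85 88 86 83 85 84 79 69 43 -1  3 -3  0 -3 -2 -3  3  0]
254 [ 0  0  0 -2 -1 -4 84 83 82 85 83 67 26  2  2 -1  0  0  0  1  1 -1 -2 -1]
256 [ 0  5 -5 -1  2  4 84 85 83 61 25 -1 -4  4  0  0 -2 -4 -1 -1 -1  0 -2  1]
258 [ 0  0  1  0 -2  0 -3  3 15 -2 -3  5  0  0  0  1  0  0 -1  0  1 -1  0  3]
260 [ 1 -1  0 -5  0 -1 -3 -2  0 -3  0  0 -1 -1  0  0  1  0  0 -3 -2  1  0 -2]
262 [-1  0 -2 -4 -3 -3  0  0  1 -1  0  0 -4  0 -2  1  0 -1 -2  5 -6 -3  1  2]
```

```bash
python3 - <<'E'
from h import *
import cv2
d=np.load("top0.npy");q=bot.camera_params("top");T=q["T"]
v,u=np.mgrid[0:480,0:640]
P=np.stack([(u-q["cx"])/q["fx"]*d,-(v-q["cy"])/q["fy"]*d,-d],-1)@T[:3,:3].T+T[:3,3]
z=P[...,2]; roi=(u>190)&(u<292)&(v>140)&(v<262)&(d>0)
bar=P[roi&(z>.128)&(z<.15)&(u>200)]; fin=P[roi&(z>.112)&(z<.128)&(v>218)&(u>200)]
def pca(a):
    c=a[:,:2].mean(0); w,V=np.linalg.eigh(np.cov((a[:,:2]-c).T)); e=V[:,1]; 
    s=(a[:,:2]-c)@e; t=(a[:,:2]-c)@V[:,0]; mid=c+e*(s.max()+s.min())/2
    return mid,c,np.degrees(np.arctan2(e[1],e[0])),np.ptp(s),np.ptp(t),a[:,2].mean(),len(a)
print("bar",pca(bar));print("fin",pca(fin))
disc=P[roi&(z>.0905)&(z<.13)&(v>218)]; r=cv2.minEnclosingCircle((disc[:,:2]*1000).astype(np.float32)); print("disc",r,disc[:,:2].mean(0))
body=P[roi&(z>.079)&(z<.105)&(P[...,0]>.39)]
b=cv2.minAreaRect((body[:,:2]*1000).astype(np.float32)); print("body",b)
lid=P[roi&(z>.0895)&(z<.105)&(v<213)];b=cv2.minAreaRect((lid[:,:2]*1000).astype(np.float32)); print("lid",b)
E
```

```text
bar (array([0.54700484, 0.240007  ]), array([0.5472258 , 0.23891497]), np.float64(101.43844242307874), np.float64(0.12097235094136259), np.float64(0.010104577112408133), np.float64(0.13927429812390085), 218)
fin (array([0.46410658, 0.22272182]), array([0.46410893, 0.2227278 ]), np.float64(68.52110481115942), np.float64(0.049449068656757286), np.float64(0.013974282482514096), np.float64(0.1208238201196531), 122)
disc ((477.6224365234375, 239.89602661132812), 54.72484588623047) [0.46394352 0.22210072]
body ((548.84619140625, 204.56460571289062), (261.24969482421875, 248.29843139648438), 10.379606246948242)
lid ((580.4956665039062, 251.51748657226562), (165.7403564453125, 166.7711944580078), 11.445283889770508)
```

Emit:
apply_moves --targets '[0,0,0,-0.2,0,0,1,0,0,0,-0.2,0,0,1]'

```text
clock: 0.27
eef_pos: [0.1875, 0.4631, 0.2101]
tool_rot: [-0.425, 0.566, 0.424, 0.565]
ft_force: [0.2, -0.0, -0.2]
grip_width: 0.0856
```

```bash
python3 - <<'E'
from h import *
o=bot.get_obs();print(o["clock"],o["joint_pos"].round(3),o["eef_pos"])
for yaw in (68.5-90,68.5+90): print(rel([.4640,.2222,.205],down(np.radians(yaw))))
E
```

```text
0.2667 [ 1.186  0.241  0.004  1.335 -0.     1.469] [0.18754379 0.46309608 0.21007886]
(array([ 0.021, -1.331, -0.616]), array([ 3.326e+00, -2.000e-03,  2.000e-03]))
(array([ 0.021, -1.331, -0.616]), array([-2.957e+00, -2.000e-03, -2.000e-03]))
```

Emit:
apply_moves --targets '[0,-0.16,-0.07,-0.25,0,0,1,0,-0.32,-0.15,-0.5,0,0,1,0,-0.48,-0.22,-0.75,0,0,1,0,-0.64,-0.3,-1,0,0,1,0,-0.8,-0.37,-1,0,0,1,0,-0.9,-0.42,-1,0,0,1,0,-0.9,-0.42,-1,0,0,1]'

```text
clock: 0.85
eef_pos: [0.3767, 0.2964, 0.2104]
tool_rot: [0.55, -0.445, -0.549, -0.445]
ft_force: [-0.1, 1.1, 0.4]
grip_width: 0.0853
```

```bash
python3 - <<'E'
from h import *
o=bot.get_obs();print(o["clock"],o["joint_pos"].round(3),o["eef_pos"])
for yaw in (68.5+90,): print(rel([.4640,.2222,.205],down(np.radians(yaw))))
E
```

```text
0.85 [ 0.668  0.2   -0.048  1.323 -0.002  0.459] [0.37666395 0.29639618 0.2104211 ]
(array([ 0.022, -0.28 , -0.363]), array([-1.973, -0.003, -0.   ]))
```

Emit:
apply_moves --targets '[0,-0.14,-0.18,-0.25,0,0,1,0,-0.28,-0.36,-0.5,0,0,1,0,-0.28,-0.36,-0.75,0,0,1,0,-0.28,-0.36,-1,0,0,1,0,-0.28,-0.36,-1,0,0,1]'

```text
clock: 1.27
eef_pos: [0.4634, 0.2244, 0.21]
tool_rot: [-0.643, 0.294, 0.643, 0.294]
ft_force: [-0.1, 0.0, 0.0]
grip_width: 0.0854
```

```bash
python3 - <<'E'
from h import *
o=bot.get_obs();print(o["clock"],o["joint_pos"].round(3),o["eef_pos"])
for yaw in (68.5+90,): print(rel([.4640,.2222,.205],down(np.radians(yaw))))
E
```

```text
1.2667 [ 0.451  0.271  0.044  1.344 -0.    -0.262] [0.46337216 0.22436236 0.20998182]
(array([ 0.02 ,  0.004, -0.008]), array([-0.965,  0.   , -0.002]))
```

Emit:
apply_moves --targets '[0,0.004,-0.008,-0.25,0,0,0.6,0,0.004,-0.008,-0.5,0,0,0.6,0,0.004,-0.008,-0.75,0,0,0.6,0,0.004,-0.008,-0.965,0,0,0.6,0,0.004,-0.008,-0.965,0,0,0.6,0,0.004,-0.008,-0.965,0,0,0.6]'

```text
clock: 1.77
eef_pos: [0.4621, 0.2242, 0.2103]
tool_rot: [-0.694, 0.133, 0.695, 0.132]
ft_force: [0.1, -0.5, -0.8]
grip_width: 0.0514
```

```bash
python3 - <<'E'
from h import *
import cv2
o=bot.get_obs();print(o["clock"],o["joint_pos"].round(3),o["eef_pos"],o["grip_width"])
for yaw in (68.5+90,): print(rel([.4640,.2222,.098],down(np.radians(yaw))))
for n in ("top","side"):
    p,d=bot.camera(n); cv2.imwrite(f"pics/{n}1.png",p[:,:,::-1]); np.save(f"{n}1.npy",d)
    c=p[120:280,150:310] if n=="top" else p[200:360,140:340]
    cv2.imwrite(f"pics/{n}1c.png",cv2.resize(c,None,fx=3.6,fy=3.6,interpolation=cv2.INTER_CUBIC)[:,:,::-1])
E
```

```text
1.7667 [ 0.452  0.268  0.041  1.344 -0.    -0.742] [0.46210277 0.22420081 0.21031787] 0.05142186289594588
(array([ 0.449,  0.004, -0.01 ]), array([-0.004,  0.001, -0.001]))
```

View pics/top1c.png

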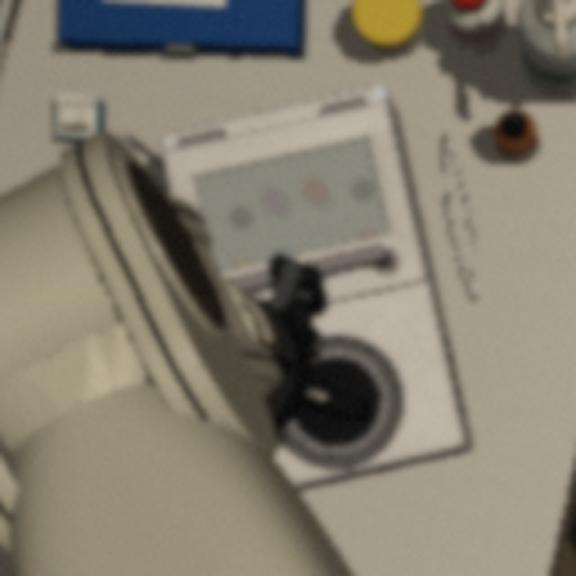

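View pics/side1c.png

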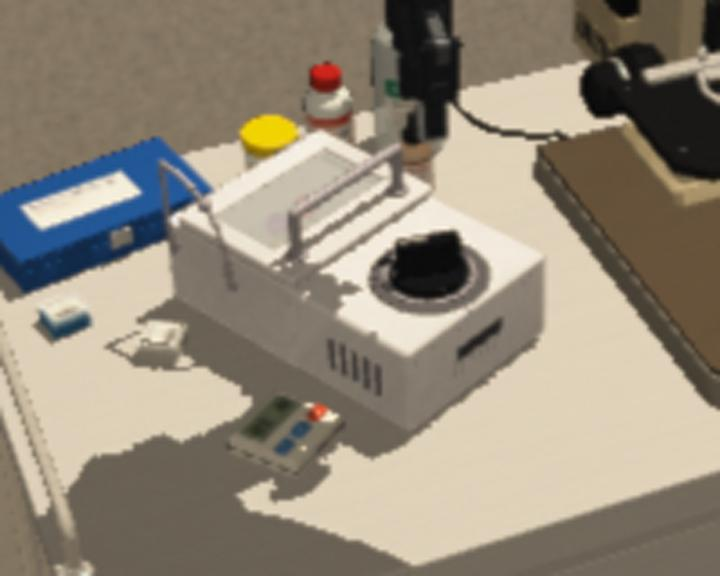

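```bash
python3 - <<'E'
from h import *
f=lambda P:((np.array(proj("side",P))-[140,200])*3.6).round(1)
print("fin top",f([.464,.2222,.122]),"disc ctr",f([.464,.2222,.094]),"bar ends",[f([.547-s*.0101,.2395+s*.0503,.136]) for s in(-1,1)], "deck FL/FR",f([.402,.2889,.085]),f([.4325,.1315,.085]))
E
```

```text
fin top [426.  236.7] disc ctr [427.  266.2] bar ends [array([389.7, 150.7]), array([295.4, 209.8])] deck FL/FR [403.1 351.8] [546.2 250.2]
```

Emit:
apply_moves --targets '[0.1,0.004,-0.01,-0.004,0,0,0.6,0.2,0.004,-0.01,-0.004,0,0,0.6,0.3,0.004,-0.01,-0.004,0,0,0.6,0.38,0.004,-0.01,-0.004,0,0,0.6,0.43,0.004,-0.01,-0.004,0,0,0.6,0.448,0.004,-0.01,-0.004,0,0,0.6,0.448,0.004,-0.01,-0.004,0,0,0.6]'

```text
clock: 2.45
eef_pos: [0.4633, 0.2221, 0.0974]
tool_rot: [-0.694, 0.132, 0.696, 0.13]
ft_force: [0.1, -0.2, -0.2]
grip_width: 0.0512
```

```bash
python3 - <<'E'
from h import *
import cv2
o=bot.get_obs();print(o["clock"],o["joint_pos"].round(3),o["eef_pos"],o["ft_force"])
for yaw in (68.5+90,): print(rel([.4640,.2222,.098],down(np.radians(yaw))))
p,d=bot.camera("side")
cv2.imwrite(f"pics/s2c.png",cv2.resize(p[200:360,140:340],None,fx=3.6,fy=3.6,interpolation=cv2.INTER_CUBIC)[:,:,::-1])
E
```

```text
2.45 [ 0.447  0.348 -0.155  1.071 -0.    -0.751] [0.46327286 0.22205    0.09739013] [ 0.06734068 -0.17960058 -0.1520726 ]
(array([-0.002, -0.002, -0.002]), array([ 0.006,  0.004, -0.004]))
```

View pics/s2c.png

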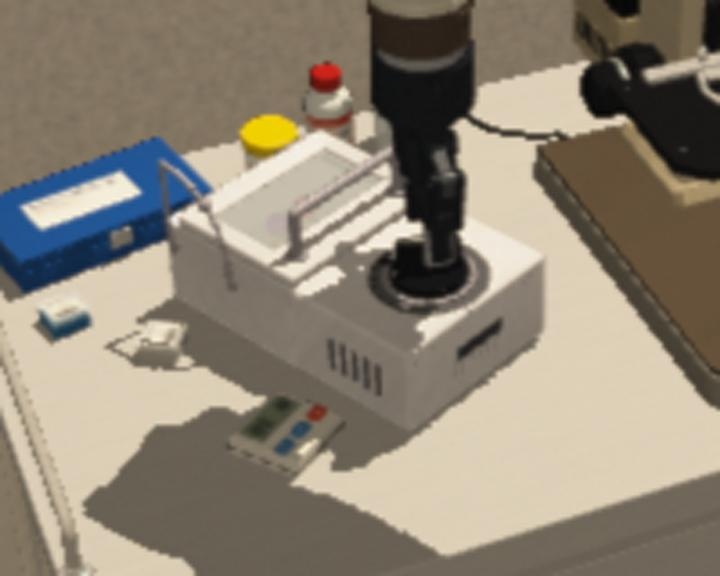

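Emit:
apply_moves --targets '[0,0,0,0,0,0,0,0,0,0,0,0,0,0,0,0,0,0,0,0,0,0,0,0,0,0,0,0,0,0,0,0,0,0,0,0,0,0,0,0,0,0]'

```text
clock: 3.0
eef_pos: [0.4665, 0.2224, 0.1001]
tool_rot: [0.697, -0.13, -0.693, -0.131]
ft_force: [4.9, -3.0, 5.1]
grip_width: 0.0098
```

Emit:
apply_moves --targets '[0,0,0,0,0,0,0,0,0,0,0,0,0,0]'

```text
clock: 3.17
eef_pos: [0.4664, 0.2225, 0.1001]
tool_rot: [0.697, -0.13, -0.693, -0.131]
ft_force: [4.6, -3.6, 4.7]
grip_width: 0.0096
```

```bash
python3 - <<'E'
from h import *
import cv2
o=bot.get_obs();print(o)
p,d=bot.camera("side")
cv2.imwrite(f"pics/s3c.png",cv2.resize(p[220:310,220:310],None,fx=6.6,fy=6.6,interpolation=cv2.INTER_CUBIC)[:,:,::-1])
p,d=bot.camera("top")
cv2.imwrite(f"pics/t3c.png",cv2.resize(p[150:270,190:310],None,fx=5,fy=5,interpolation=cv2.INTER_CUBIC)[:,:,::-1])
E
```

```text
{'clock': 3.1667, 'joint_pos': array([ 0.44613906,  0.34496931, -0.1510521 ,  1.07025355, -0.00177882,
       -0.75272967]), 'joint_vel': array([ 3.47460767e-04,  1.61664702e-03, -7.44028250e-04,  6.21320611e-04,
        9.42057772e-04, -8.02695762e-05]), 'tau': array([ 2.37553194e+00, -3.69327772e+01,  1.95365292e+01,  1.11303125e+00,
        1.37451131e+00, -1.22437245e-02]), 'eef_pos': array([0.4664463 , 0.22246296, 0.10009929]), 'tool_rot': array([ 0.69657416, -0.13030358, -0.69325162, -0.13117776]), 'ft_force': array([ 4.6235098 , -3.61089863,  4.74341051]), 'ft_torque': array([-0.60510121, -0.98270993,  0.0026157 ]), 'grip_width': 0.009563460873609883}
```

View pics/s3c.png

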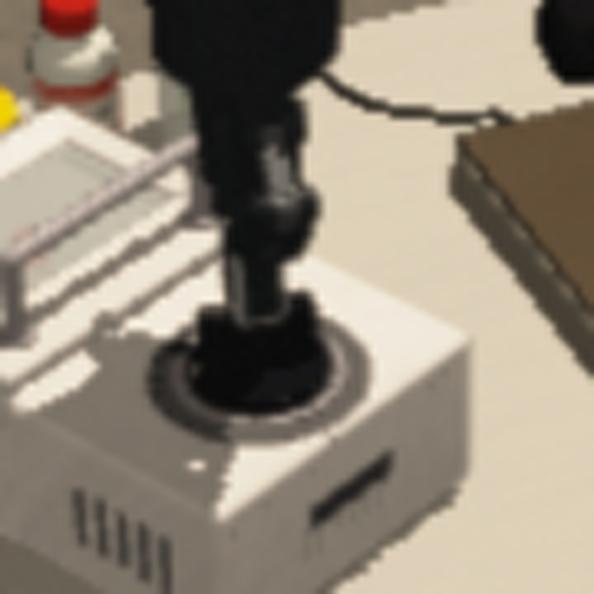

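View pics/t3c.png

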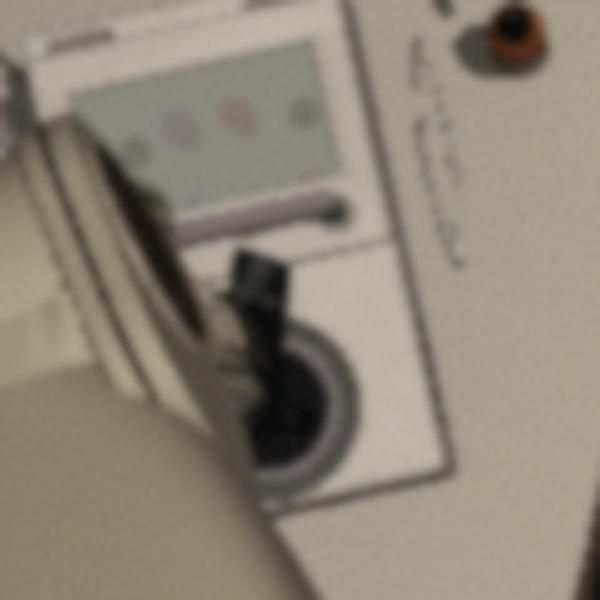

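Emit:
apply_moves --targets '[-0.014,0,-0.016,0,0,0,0,-0.014,0,-0.016,0,0,0,0,-0.014,0,-0.016,0,0,0,0]'

```text
clock: 3.52
eef_pos: [0.4664, 0.2221, 0.1005]
tool_rot: [-0.693, 0.13, 0.697, 0.131]
ft_force: [1.2, 5.6, -9.8]
grip_width: 0.0088
```

Emit:
apply_moves --targets '[0.009,-0.006,0,0,0,0,0,0.009,-0.006,0,0.15,0,0,0,0.009,-0.006,0,0.3,0,0,0,0.009,-0.006,0,0.45,0,0,0,0.009,-0.006,0,0.6,0,0,0,0.009,-0.006,0,0.75,0,0,0,0.009,-0.006,0,0.75,0,0,0]'

```text
clock: 4.1
eef_pos: [0.467, 0.2221, 0.1002]
tool_rot: [-0.658, 0.259, 0.659, 0.257]
ft_force: [-3.3, -0.2, 3.7]
grip_width: 0.0091
```

```bash
python3 - <<'E'
from h import *
import cv2
o=bot.get_obs();print(o["ft_force"],o["ft_torque"],o["joint_pos"].round(3),Ro.from_quat(o["tool_rot"]).as_matrix().round(3)); 
z=Ro.from_quat(o["tool_rot"]).as_matrix()[:,2]; print("fin yaw",np.degrees(np.arctan2(z[1],z[0]))-90)
p,d=bot.camera("side")
cv2.imwrite(f"pics/s4c.png",cv2.resize(p[220:310,220:310],None,fx=6.6,fy=6.6,interpolation=cv2.INTER_CUBIC)[:,:,::-1])
E
```

```text
[-3.27785821 -0.24849267  3.70103006] [-0.07064681  0.8260339  -0.05811247] [ 4.440e-01  3.510e-01 -1.420e-01  1.081e+00  1.000e-03 -3.800e-01] [[-0.003 -0.679 -0.734]
 [-0.001 -0.734  0.679]
 [-1.     0.002  0.001]]
fin yaw 47.20133726794691
```

View pics/s4c.png

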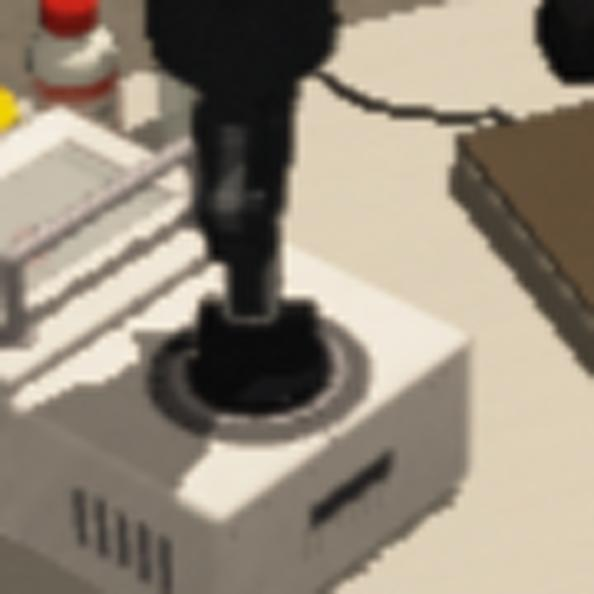

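Emit:
apply_moves --targets '[0,0,0,0.15,0,0,0,0,0,0,0.3,0,0,0,0,0,0,0.45,0,0,0,0,0,0,0.6,0,0,0,0,0,0,0.75,0,0,0,0,0,0,0.75,0,0,0,0,0,0,0.75,0,0,0]'

```text
clock: 4.73
eef_pos: [0.4674, 0.2218, 0.1001]
tool_rot: [-0.599, 0.376, 0.6, 0.374]
ft_force: [-5.1, -0.9, 5.1]
grip_width: 0.0093
```

```bash
python3 - <<'E'
from h import *
import cv2
o=bot.get_obs();print(o["ft_force"],o["ft_torque"],o["joint_pos"].round(3)); 
z=Ro.from_quat(o["tool_rot"]).as_matrix()[:,2]; print("fin yaw",np.degrees(np.arctan2(z[1],z[0]))-90)
p,d=bot.camera("side")
cv2.imwrite(f"pics/s5c.png",cv2.resize(p[220:310,220:310],None,fx=6.6,fy=6.6,interpolation=cv2.INTER_CUBIC)[:,:,::-1])
p,d=bot.camera("top")
cv2.imwrite(f"pics/t5c.png",cv2.resize(p[205:260,210:275],None,fx=10,fy=10,interpolation=cv2.INTER_CUBIC)[:,:,::-1])
E
```

```text
[-5.11558134 -0.90458394  5.12673735] [-0.35558634  0.96668038 -0.03284423] [ 0.443  0.351 -0.142  1.08  -0.    -0.01 ]
fin yaw 25.956483954968164
```

View pics/s5c.png

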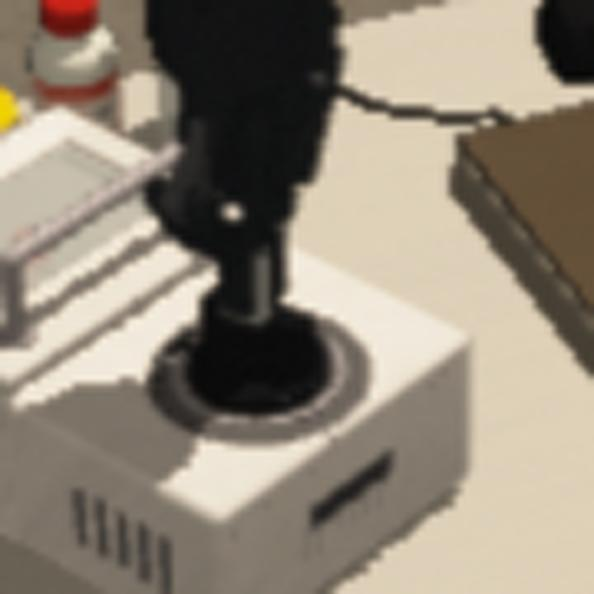

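View pics/t5c.png

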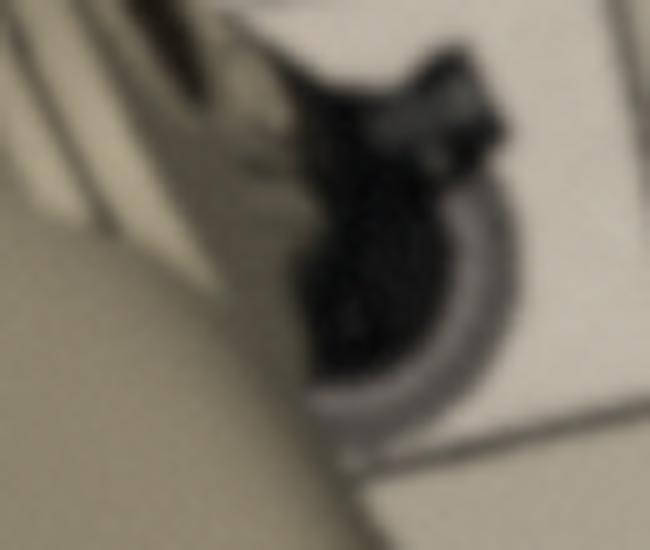

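Emit:
apply_moves --targets '[0,0,0,0,0,0,0.6,0,0,0,0,0,0,0.6,0,0,0,0,0,0,0.6,0,0,0,0,0,0,0.6,-0.1,0,0,0,0,0,0.6,-0.2,0,0,0,0,0,0.6,-0.3,0,0,0,0,0,0.6,-0.4,0,0,0,0,0,0.6,-0.45,0,0,0,0,0,0.6,-0.45,0,0,0,0,0,0.6]'

```text
clock: 5.67
eef_pos: [0.4709, 0.2235, 0.216]
tool_rot: [0.6, -0.373, -0.597, -0.378]
ft_force: [0.3, -0.6, -0.6]
grip_width: 0.0508
```

```bash
python3 - <<'E'
from h import *
import cv2
p,d=bot.camera("side")
cv2.imwrite(f"pics/s6.png",p[:,:,::-1]);np.save("side6.npy",d)
cv2.imwrite(f"pics/s6c.png",cv2.resize(p[240:300,230:300],None,fx=9,fy=9,interpolation=cv2.INTER_CUBIC)[:,:,::-1])
E
```

```text
(no output)
```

View pics/s6c.png

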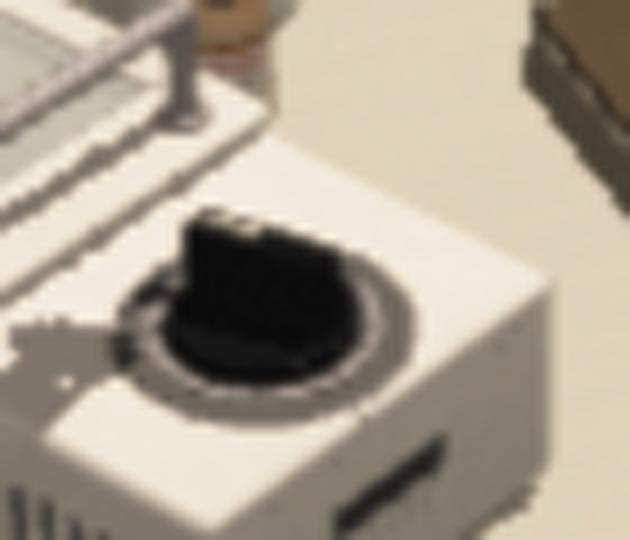

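```bash
python3 - <<'E'
from h import *
import cv2
p=cv2.imread("pics/s6.png"); S=9
im=cv2.resize(p[240:300,230:300],None,fx=S,fy=S,interpolation=cv2.INTER_CUBIC)
def px(P): u,v=proj("side",P); return int((u-230+.5)*S),int((v-240+.5)*S)
C=np.array([.4665,.2215])
for r in (.030,.042):
    pts=[px([*(C+r*np.array([np.cos(a),np.sin(a)])),.088]) for a in np.linspace(0,6.28,60)]
    cv2.polylines(im,[np.array(pts)],True,(0,0,255) if r>.03 else (255,0,0),1)
for deg,col in ((26,(0,255,0)),(69,(0,255,255))):
    e=np.array([np.cos(np.radians(deg)),np.sin(np.radians(deg))])
    cv2.line(im,px([*(C+.03*e),.088]),px([*(C+.042*e),.088]),col,2)
    cv2.line(im,px([*(C+.025*e),.122]),px([*(C-.025*e),.122]),col,1)
cv2.imwrite("pics/s6d.png",im)
E
```

```text
(no output)
```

View pics/s6d.png

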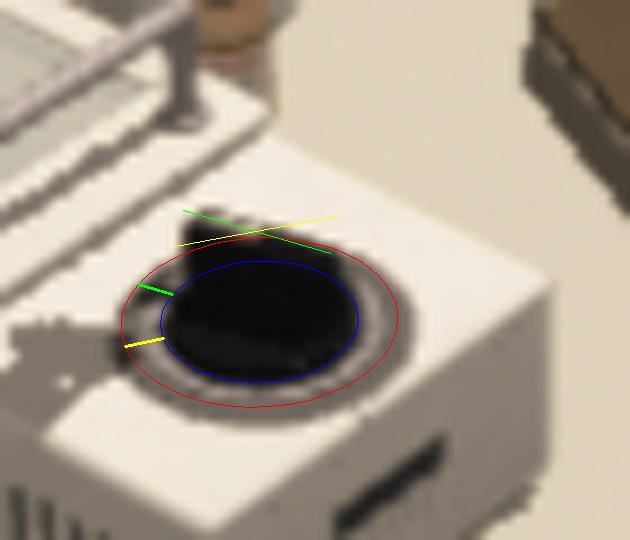

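```bash
python3 - <<'E'
from h import *
o=bot.get_obs(); print(rel([.29,.40,.215],Ro.from_quat(o["tool_rot"])))
E
```

```text
(array([-0.006,  0.34 ,  0.95 ]), array([0., 0., 0.]))
```

Emit:
apply_moves --targets '[0,0.05,0.14,0,0,0,0.6,0,0.1,0.28,0,0,0,0.6,0,0.15,0.42,0,0,0,0.6,0,0.2,0.56,0,0,0,0.6,0,0.25,0.7,0,0,0,0.6,0,0.3,0.84,0,0,0,0.6,0,0.34,0.95,0,0,0,0.6,0,0.34,0.95,0,0,0,0.6]'

```text
clock: 6.38
eef_pos: [0.2847, 0.4018, 0.2104]
tool_rot: [-0.599, 0.375, 0.601, 0.373]
ft_force: [-0.2, -0.3, 0.0]
grip_width: 0.0514
```

```bash
python3 - <<'E'
from h import *
import cv2
p,d=bot.camera("top")
cv2.imwrite(f"pics/t7.png",p[:,:,::-1]);np.save("top7.npy",d)
cv2.imwrite(f"pics/t7c.png",cv2.resize(p[205:260,210:275],None,fx=10,fy=10,interpolation=cv2.INTER_CUBIC)[:,:,::-1])
q=bot.camera_params("top");T=q["T"]
v,u=np.mgrid[0:480,0:640]
P=np.stack([(u-q["cx"])/q["fx"]*d,-(v-q["cy"])/q["fy"]*d,-d],-1)@T[:3,:3].T+T[:3,3]
z=P[...,2]; roi=(u>204)&(u<292)&(v>140)&(v<262)&(d>0)
for n,a in(("bar",P[roi&(z>.128)&(z<.15)]),("fin",P[roi&(z>.112)&(z<.128)&(v>218)])):
    if len(a)<5: print(n,len(a));continue
    c=a[:,:2].mean(0);w,V=np.linalg.eigh(np.cov((a[:,:2]-c).T));e=V[:,1];print(n,c,np.degrees(np.arctan2(e[1],e[0])),len(a))
E
```

```text
bar [0.54714861 0.23942654] 101.60321992346188 218
fin [0.46417708 0.22264998] -154.73685890498746 129
```

View pics/t7c.png

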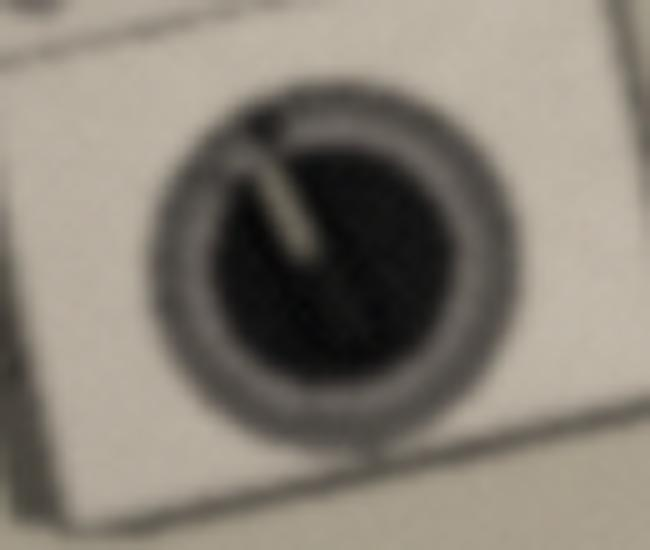

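```bash
python3 - <<'E'
from h import *
print(rel([.55,.2388,.215],down(np.radians(191.5))))
E
```

```text
(array([-0.019, -0.663, -1.044]), array([-2.633e+00,  1.000e-03, -6.000e-03]))
```

Emit:
apply_moves --targets '[-0.01,-0.09,-0.14,-0.2,0,0,0.6,-0.02,-0.18,-0.28,-0.4,0,0,0.6,-0.02,-0.27,-0.42,-0.6,0,0,0.6,-0.02,-0.36,-0.56,-0.8,0,0,0.6,-0.02,-0.45,-0.7,-1,0,0,0.6,-0.02,-0.54,-0.84,-1,0,0,0.6,-0.02,-0.62,-0.97,-1,0,0,0.6,-0.02,-0.62,-0.97,-1,0,0,0.6]'

```text
clock: 7.1
eef_pos: [0.5391, 0.2422, 0.2147]
tool_rot: [0.673, -0.22, -0.672, -0.218]
ft_force: [0.0, 0.4, 0.0]
grip_width: 0.0508
```

```bash
python3 - <<'E'
from h import *
print(rel([.55,.2388,.215],down(np.radians(191.5))))
E
```

```text
(array([-0.001, -0.015, -0.043]), array([-1.662, -0.002, -0.007]))
```

Emit:
apply_moves --targets '[0,-0.015,-0.043,-0.25,0,0,0.6,0,-0.015,-0.043,-0.5,0,0,0.6,0,-0.015,-0.043,-0.75,0,0,0.6,0,-0.015,-0.043,-0.9,0,0,0.6]'

```text
clock: 7.43
eef_pos: [0.5446, 0.2435, 0.2156]
tool_rot: [-0.704, 0.06, 0.705, 0.059]
ft_force: [0.5, 0.1, -0.4]
grip_width: 0.0513
```

```bash
python3 - <<'E'
from h import *
print(rel([.55,.2388,.215],down(np.radians(191.5))))
E
```

```text
(array([ 0.003,  0.015, -0.024]), array([-0.737,  0.005, -0.003]))
```

Emit:
apply_moves --targets '[0,0.015,-0.024,-0.25,0,0,0.6,0,0.015,-0.024,-0.5,0,0,0.6,0,0.015,-0.024,-0.737,0,0,0.6,0,0.015,-0.024,-0.737,0,0,0.6,0,0.015,-0.024,-0.737,0,0,0.6]'

```text
clock: 7.85
eef_pos: [0.5496, 0.2395, 0.2162]
tool_rot: [-0.703, -0.068, 0.704, -0.069]
ft_force: [0.4, 0.2, 0.1]
grip_width: 0.0511
```

```bash
python3 - <<'E'
from h import *
import cv2
print(rel([.55,.2388,.117],down(np.radians(191.5))),bot.get_obs()["joint_pos"])
p,d=bot.camera("side")
cv2.imwrite(f"pics/s8.png",p[:,:,::-1])
cv2.imwrite(f"pics/s8c.png",cv2.resize(p[180:300,180:300],None,fx=5,fy=5,interpolation=cv2.INTER_CUBIC)[:,:,::-1])
E
```

```text
(array([ 0.397,  0.003, -0.002]), array([-0.014,  0.004, -0.001])) [ 4.10986027e-01  4.42911667e-01  3.08421123e-01  1.43824580e+00
 -2.12117621e-04 -1.35328353e+00]
```

View pics/s8c.png

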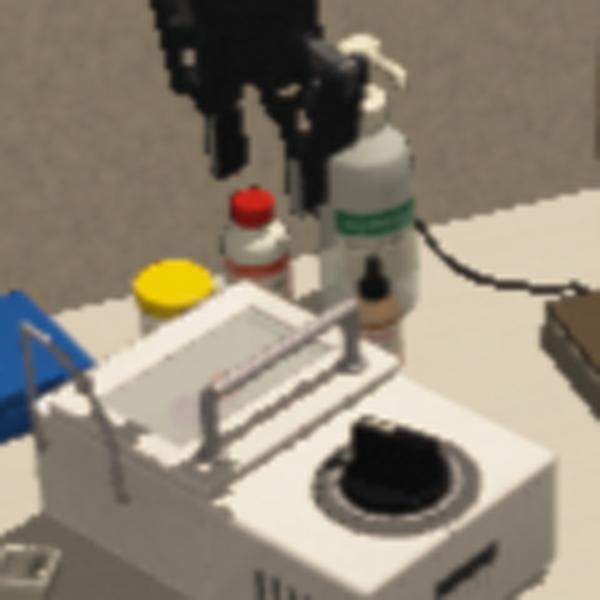

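```bash
python3 - <<'E'
from h import *
d=np.load("top0.npy");q=bot.camera_params("top");T=q["T"]
v,u=np.mgrid[0:480,0:640]
P=np.stack([(u-q["cx"])/q["fx"]*d,-(v-q["cy"])/q["fy"]*d,-d],-1)@T[:3,:3].T+T[:3,3]
for n,(u0,u1,v0,v1) in dict(yellow=(247,268,113,135),red=(273,289,110,130),spray=(293,318,108,145),brown=(286,300,150,165),blue=(167,236,95,137)).items():
    a=P[v0:v1,u0:u1].reshape(-1,3);a=a[(a[:,2]>.03)&(a[:,2]<.5)];print(n,a.min(0).round(3),a.max(0).round(3))
E
```

```text
yellow [0.722 0.164 0.03 ] [0.77  0.214 0.06 ]
red [0.728 0.106 0.031] [0.768 0.146 0.095]
spray [0.675 0.032 0.032] [0.742 0.093 0.196]
brown [0.644 0.084 0.032] [0.675 0.112 0.083]
blue [0.73  0.252 0.03 ] [0.834 0.427 0.041]
```

Emit:
apply_moves --targets '[0.1,0.003,-0.002,-0.014,0,0,0.6,0.2,0.003,-0.002,-0.014,0,0,0.6,0.29,0.003,-0.002,-0.014,0,0,0.6,0.35,0.003,-0.002,-0.014,0,0,0.6,0.395,0.003,-0.002,-0.014,0,0,0.6,0.395,0.003,-0.002,-0.014,0,0,0.6]'

```text
clock: 8.4
eef_pos: [0.5483, 0.2386, 0.1151]
tool_rot: [-0.701, -0.071, 0.706, -0.072]
ft_force: [-0.8, 0.0, -0.4]
grip_width: 0.0512
```

```bash
python3 - <<'E'
from h import *
import cv2
print(rel([.55,.2388,.117],down(np.radians(191.5))))
p,d=bot.camera("side")
cv2.imwrite(f"pics/s9c.png",cv2.resize(p[180:300,180:300],None,fx=5,fy=5,interpolation=cv2.INTER_CUBIC)[:,:,::-1])
E
```

```text
(array([-0.008,  0.001, -0.007]), array([ 0.003,  0.013, -0.003]))
```

View pics/s9c.png

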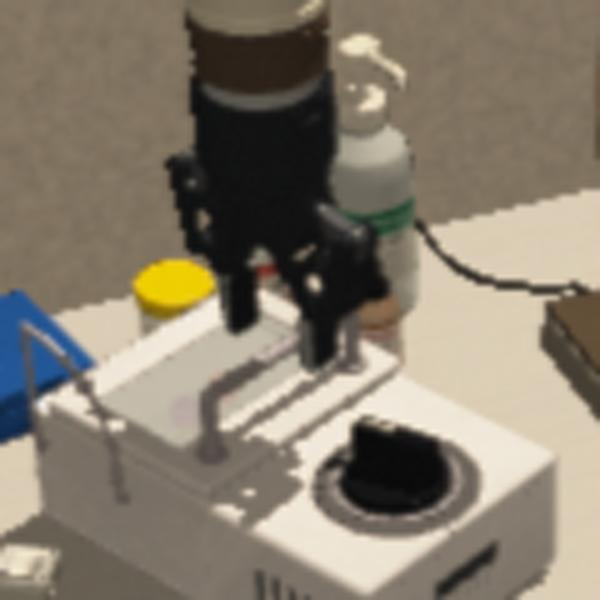

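Emit:
apply_moves --targets '[0,0,0,0,0,0,0,0,0,0,0,0,0,0,0,0,0,0,0,0,0,0,0,0,0,0,0,0,0,0,0,0,0,0,0,0,0,0,0,0,0,0,0,0,0,0,0,0,0]'

```text
clock: 9.03
eef_pos: [0.5506, 0.24, 0.1202]
tool_rot: [0.704, 0.072, -0.703, 0.072]
ft_force: [-3.6, -0.9, 6.1]
grip_width: -0.0002
```

```bash
python3 - <<'E'
from h import *
import cv2
print(bot.get_obs())
p,d=bot.camera("side")
cv2.imwrite(f"pics/s10c.png",cv2.resize(p[200:300,180:290],None,fx=7,fy=6,interpolation=cv2.INTER_CUBIC)[:,:,::-1])
E
```

```text
{'clock': 9.0333, 'joint_pos': array([ 4.10867804e-01,  4.87431773e-01,  1.26504663e-01,  1.20861167e+00,
        3.16007578e-04, -1.36427072e+00]), 'joint_vel': array([-0.00022282,  0.00054042, -0.00197234,  0.00070442,  0.00054143,
        0.00014076]), 'tau': array([-3.28683089e-01, -4.44139338e+01,  2.37840199e+01, -1.31191459e+00,
       -1.66594796e-01,  2.35933685e-04]), 'eef_pos': array([0.5505589 , 0.23997007, 0.12021483]), 'tool_rot': array([ 0.70380876,  0.07236183, -0.70302947,  0.07187878]), 'ft_force': array([-3.63699965, -0.91804593,  6.05392763]), 'ft_torque': array([-0.11015053,  0.70729256,  0.04169233]), 'grip_width': -0.00019937171120616097}
```

View pics/s10c.png

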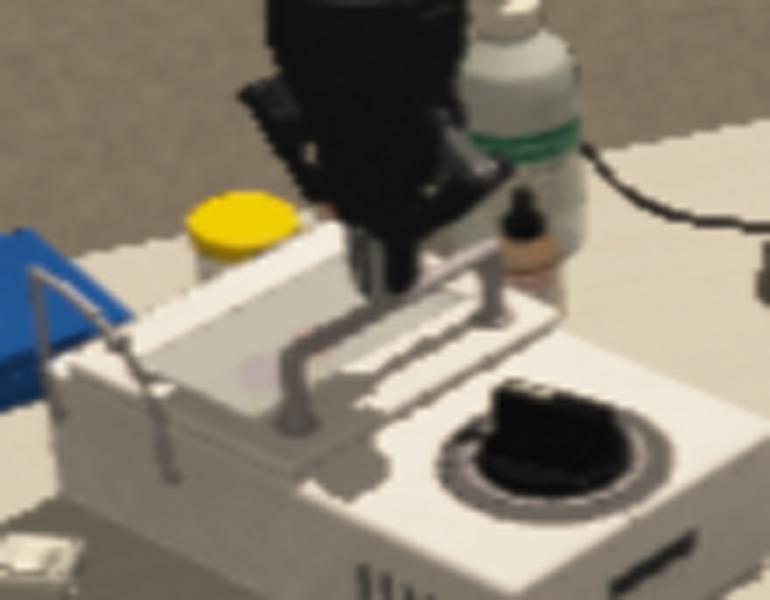

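Emit:
apply_moves --targets '[-0.03,0,-0.015,0,0,0,0,-0.05,0,-0.03,0,0,0,0,-0.07,0,-0.04,0,0,0,0,-0.09,0,-0.05,0,0,0,0,-0.09,0,-0.05,0,0,0,0,-0.09,0,-0.05,0,0,0,0]'

```text
clock: 9.58
eef_pos: [0.5633, 0.2424, 0.1414]
tool_rot: [0.704, 0.072, -0.703, 0.072]
ft_force: [0.2, -0.2, -0.1]
grip_width: 0.0003
```

```bash
python3 - <<'E'
from h import *
import cv2
p,d=bot.camera("side")
cv2.imwrite(f"pics/s11c.png",cv2.resize(p[200:300,180:290],None,fx=7,fy=6,interpolation=cv2.INTER_CUBIC)[:,:,::-1])
E
```

```text
(no output)
```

View pics/s11c.png

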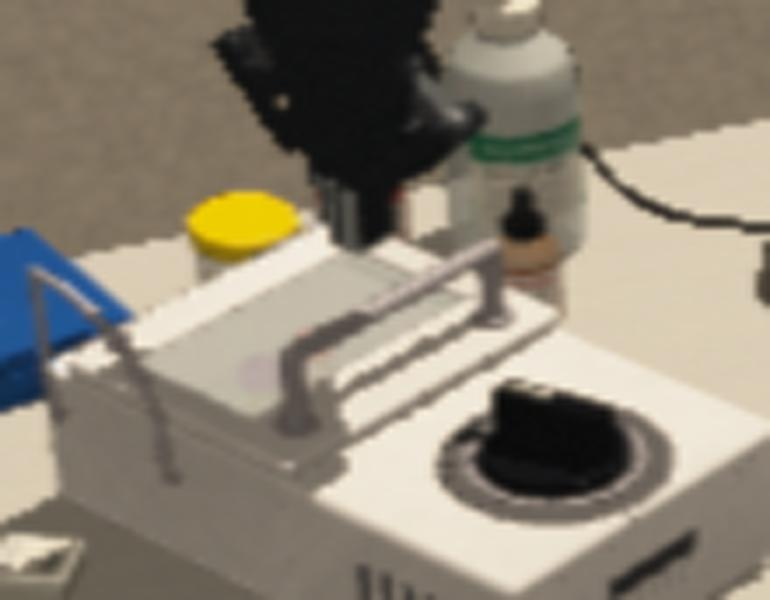

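```bash
python3 - <<'E'
from h import *
f=lambda P:((np.array(proj("side",P))-[180,200])*[7,6]).round(0)
print("tip s10",f([.5506,.24,.1202]),"tip s11",f([.5633,.2424,.1414]),"bar",f([.55,.2388,.136]),f([.547,.2394,.136]))
E
```

```text
tip s10 [384. 324.] tip s11 [358. 276.] bar [385. 296.] [388. 299.]
```

```bash
python3 - <<'E'
from h import *
import cv2
p,d=bot.camera("side"); q=bot.camera_params("side");T=q["T"]
v,u=np.mgrid[0:480,0:640]
P=np.stack([(u-q["cx"])/q["fx"]*d,-(v-q["cy"])/q["fy"]*d,-d],-1)@T[:3,:3].T+T[:3,3]
o=bot.get_obs();print(o["eef_pos"],o["clock"])
np.set_printoptions(linewidth=200)
m=(np.linalg.norm(P[...,:2]-o["eef_pos"][:2],axis=-1)<.03)&(P[...,2]>.11)&(P[...,2]<.25)
a=P[m]; print(len(a), np.sort(a[:,2])[:20].round(3))
for r in range(225,252): print(r,(P[r,224:242,2]*1000).astype(int))
E
```

```text
[0.56259429 0.24220341 0.14069825] 9.6833
364 [0.13  0.13  0.131 0.132 0.132 0.133 0.136 0.136 0.136 0.136 0.136 0.136 0.137 0.137 0.138 0.138 0.138 0.138 0.138 0.138]
225 [210 213 215 211 217 221 223 227 220 212 214 209 232 234 235 234 237 240]
226 [206 208 210 211 218 218 217 220 220 217 215 227 228 229 231 232 235 234]
227 [204 211 214 210 212 214 217 219 214 213 216 223 225 225 230 226 229 225]
228 [203 208 204 205 208 211 209 211 212 212 221 220 223 224 224 227 214 214]
229 [ 60 201 202 202 205 208 210 209 209 212 212 215 220 220 223 210 206  -5]
230 [ 42  55 198 201 197 203 206 208 205 214 211 213 217 217 209 -10 -13  -8]
231 [ -4  53 187 194 199 199 199 202 204 201 215 209 211  50 -14  -1   0  -3]
232 [ -1  52 187 193 197 196 196 197 198 198 192 206 191  44   0  -4  -4  -2]
233 [ -9  46 187 188 191 194 194 192 197 195 190 185 185  41   0  -1   4   3]
234 [ -8  38 180 186 188 189 187 189 190 187 189 187 186  37   0   3  -4  -1]
235 [  2  34 176 181 180 185 187 183 187 190 185 184 180  37   0   0   1   2]
236 [  0  32 171 179 181 181 178 186 182 185 185 181 180  26  29  -5   0  
[... 455 characters left out ...]
 93  97  99  94]
243 [89 92 93 92 93 89 93 95 91 92 92 96 93 94 93 94 96 92]
244 [92 90 94 90 93 89 92 90 93 96 91 93 93 94 98 97 95 97]
245 [ 91  93  93  92  92  96  92  92  95  94  94  90  94  94  96  93 139 142]
246 [ 92  91  95  91  96  94  91  89  96  95  92  92  90  91  90 140 141 137]
247 [ 91  91  86  90  90  94  93  92  93  94  89  90  88 139 139 138 139 141]
248 [  93 1100   93   90   99   94   90   94   90   93   93  139  136  141  138  136  137  129]
249 [ 96  90  90  96  95  93  94  91  87  92 136 143 139 139 139 137 131  90]
250 [ 92  95  87  90  92  89  90  94 142 138 140 138 139 135 130  96  90  88]
251 [ 94  90  90  95  92  91  91 140 140 138 140 141 137  89  92  89  95  92]
```

Emit:
apply_moves --targets '[-0.02,0,0.05,0,0,0,0.6,-0.02,0,0.05,0,0,0,0.6,-0.02,0,0.05,0,0,0,0.6,-0.02,0,0.05,0,0,0,0.6,-0.02,0,0.05,0,0,0,0.6,-0.02,0,0.05,0,0,0,0.6]'

```text
clock: 10.18
eef_pos: [0.5508, 0.2398, 0.1458]
tool_rot: [-0.703, -0.072, 0.703, -0.072]
ft_force: [-1.0, 0.1, 0.1]
grip_width: 0.051
```

```bash
python3 - <<'E'
from h import *
print(rel([.55,.239,.101],down(np.radians(191.5))))
E
```

```text
(array([0.179, 0.003, 0.004]), array([ 0.007,  0.   , -0.   ]))
```

Emit:
apply_moves --targets '[0.06,0.003,0.004,0,0,0,0.6,0.12,0.003,0.004,0,0,0,0.6,0.15,0.003,0.004,0,0,0,0.6,0.175,0.003,0.004,0,0,0,0.6,0.175,0.003,0.004,0,0,0,0.6]'

```text
clock: 10.6
eef_pos: [0.5489, 0.2384, 0.1007]
tool_rot: [-0.702, -0.072, 0.704, -0.072]
ft_force: [-0.1, 0.0, -0.5]
grip_width: 0.0512
```

```bash
python3 - <<'E'
from h import *
import cv2
print(bot.get_obs()["ft_force"])
p,d=bot.camera("side")
cv2.imwrite(f"pics/s12c.png",cv2.resize(p[200:300,180:290],None,fx=7,fy=6,interpolation=cv2.INTER_CUBIC)[:,:,::-1])
E
```

```text
[-0.14364149  0.01271712 -0.45631742]
```

View pics/s12c.png

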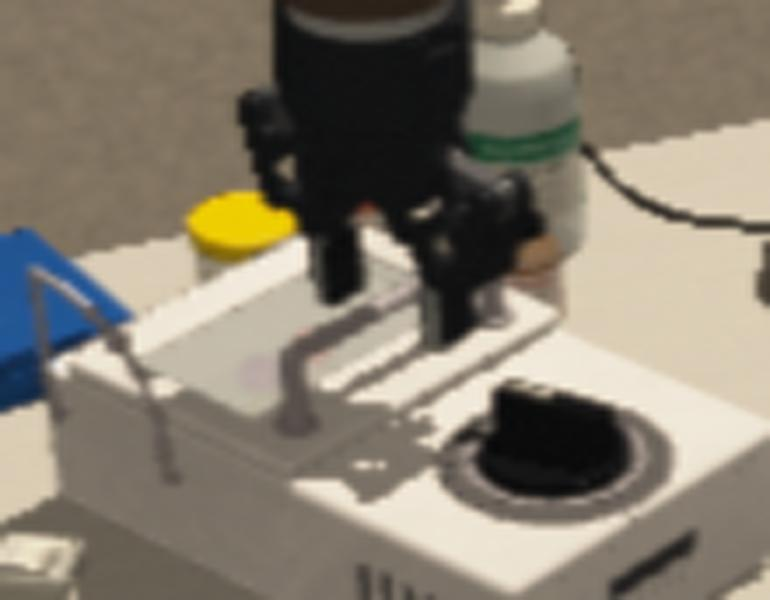

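Emit:
apply_moves --targets '[0.014,0,-0.004,0,0,0,0.6,0.014,0,-0.004,0,0,0,0,0.014,0,-0.004,0,0,0,0,0.014,0,-0.004,0,0,0,0,0.014,0,-0.004,0,0,0,0,0.014,0,-0.004,0,0,0,0,0.014,0,-0.004,0,0,0,0,0.014,0,-0.004,0,0,0,0]'

```text
clock: 11.32
eef_pos: [0.5493, 0.2388, 0.0994]
tool_rot: [-0.703, -0.072, 0.704, -0.072]
ft_force: [-5.0, -0.8, 5.2]
grip_width: 0.008
```

```bash
python3 - <<'E'
from h import *
import cv2
print(bot.get_obs()["ft_force"])
p,d=bot.camera("side")
cv2.imwrite(f"pics/s13c.png",cv2.resize(p[200:300,180:290],None,fx=7,fy=6,interpolation=cv2.INTER_CUBIC)[:,:,::-1])
E
```

```text
[-4.97049231 -0.76553774  5.2341769 ]
```

View pics/s13c.png

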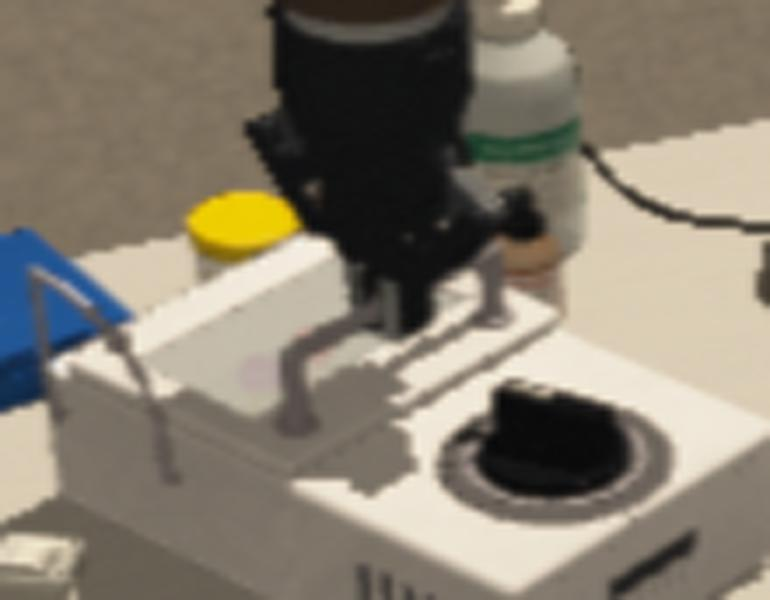

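Emit:
apply_moves --targets '[-0.025,0,-0.01,0,0,0,0,-0.045,0,-0.02,0,0,0,0,-0.063,0,-0.031,0,0,0,0,-0.081,0,-0.042,0,0,0,0,-0.1,0,-0.055,0,0,0,0,-0.117,0,-0.068,0,0,0,0,-0.133,0,-0.082,0,0,0,0,-0.148,0,-0.097,0,0,0,0,-0.148,0,-0.097,0,0,0,0]'

```text
clock: 12.12
eef_pos: [0.5749, 0.2441, 0.1375]
tool_rot: [0.704, 0.072, -0.703, 0.072]
ft_force: [-6.8, -1.0, 3.3]
grip_width: 0.0077
```

```bash
python3 - <<'E'
from h import *
import cv2
o=bot.get_obs();print(o["ft_force"],o["ft_torque"])
e=o["eef_pos"]-[.5493,.2388,.0994];c,s=np.cos(np.radians(11.5)),np.sin(np.radians(11.5))
dx=e[0]*c+e[1]*s;print("dx,dz",dx,e[2],"theta",155.1-np.degrees(np.arctan2(.0510+e[2],-.110+dx)),"r",np.hypot(.051+e[2],-.110+dx))
p,d=bot.camera("side")
cv2.imwrite(f"pics/s14c.png",cv2.resize(p[180:300,180:300],None,fx=6,fy=5,interpolation=cv2.INTER_CUBIC)[:,:,::-1])
E
```

```text
[-6.75715167 -1.00994297  3.25938105] [-0.32979015  1.52739068 -0.00286969]
dx,dz 0.026179316411388272 0.03810998550886012 theta 21.851917266674178 r 0.12233763327223321
```

View pics/s14c.png

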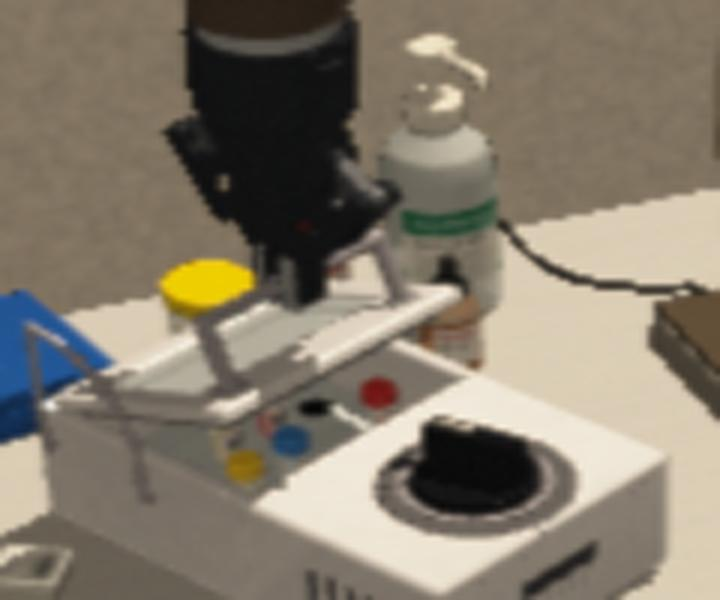

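Emit:
apply_moves --targets '[-0.014,0,-0.023,0,0,0,0,-0.027,0,-0.04,0,0,0,0,-0.04,0,-0.056,0,0,0,0,-0.052,0,-0.074,0,0,0,0,-0.063,0,-0.092,0,0,0,0,-0.073,0,-0.11,0,0,0,0,-0.082,0,-0.129,0,0,0,0,-0.091,0,-0.148,0,0,0,0,-0.099,0,-0.168,0,0,0,0,-0.099,0,-0.168,0,0,0,0,-0.099,0,-0.168,0,0,0,0]'

```text
clock: 13.08
eef_pos: [0.617, 0.2527, 0.1658]
tool_rot: [0.706, 0.073, -0.701, 0.072]
ft_force: [-8.7, -2.4, 13.3]
grip_width: 0.0074
```

```bash
python3 - <<'E'
from h import *
import cv2
o=bot.get_obs();print(o["ft_force"],o["ft_torque"],o["joint_vel"].round(4))
e=o["eef_pos"]-[.5493,.2388,.0994];c,s=np.cos(np.radians(11.5)),np.sin(np.radians(11.5))
dx=e[0]*c+e[1]*s;print("dx,dz",dx,e[2],"theta",155.1-np.degrees(np.arctan2(.0510+e[2],-.110+dx)),"r",np.hypot(.051+e[2],-.110+dx))
p,d=bot.camera("side");np.save("side15.npy",d);cv2.imwrite("pics/s15.png",p[:,:,::-1])
cv2.imwrite(f"pics/s15c.png",cv2.resize(p[180:300,180:300],None,fx=6,fy=5,interpolation=cv2.INTER_CUBIC)[:,:,::-1])
q=bot.camera_params("side");T=q["T"]
v,u=np.mgrid[0:480,0:640]
P=np.stack([(u-q["cx"])/q["fx"]*d,-(v-q["cy"])/q["fy"]*d,-d],-1)@T[:3,:3].T+T[:3,3]
np.save("P15.npy",P)
E
```

```text
[-8.66777252 -2.35427755 13.27149164] [-0.56913793  1.86213795 -0.0191203 ] [ 0.0012 -0.0043 -0.008  -0.0036 -0.0001  0.0005]
dx,dz 0.06916503452482271 0.0664089568669204 theta 45.922268628943826 r 0.12430751207363655
```

View pics/s15c.png

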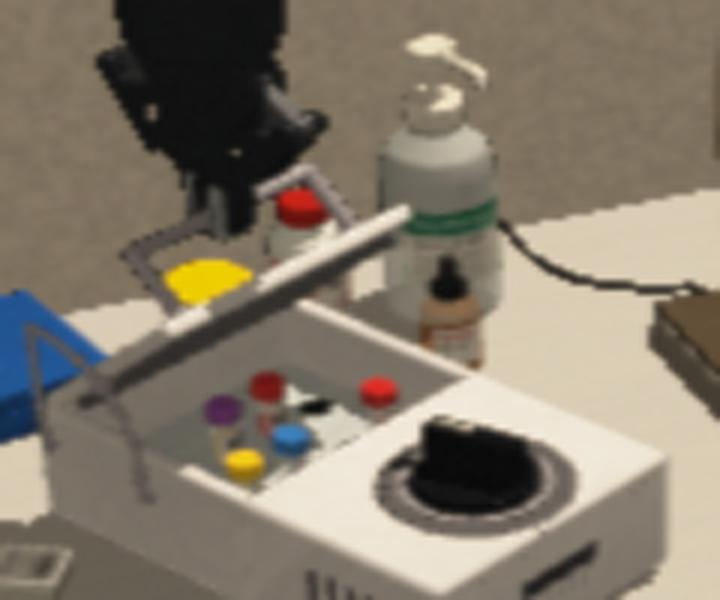

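```bash
python3 - <<'E'
from h import *
import cv2
P=np.load("P15.npy")
yaw=np.radians(11.4);c,s=np.cos(yaw),np.sin(yaw)
# inc frame about dial: dial at inc x=-80,y=0, depth-dial centre
C=np.array([.464,.2225])
def inc(a): e=a[...,:2]-C; return np.stack([e[...,0]*c+e[...,1]*s-.080,-e[...,0]*s+e[...,1]*c,a[...,2]],-1)
I=inc(P)
m=(I[...,1]>-.078)&(I[...,1]<.078)&(I[...,0]>-.02)&(I[...,0]<.12)&(I[...,2]>.095)&(I[...,2]<.26)
ys,xs=np.nonzero(m); print(len(ys))
a=I[m]
# show the x-z scatter by printing binned
H,_,_=np.histogram2d(a[:,2],a[:,0],bins=[np.arange(.09,.26,.008),np.arange(-.02,.13,.006)])
for i in range(H.shape[0]-1,-1,-1): print(f"{.09+.008*i:.3f}",' '.join(f"{int(x):3d}" for x in H[i]))
print("x",np.arange(-.02,.13,.006).round(3))
t0=np.load("top0.npy")
E
```

```text
928
0.250   0   0   0   0   0   0   1   4   5   5   1   1  15  12   1   0   8   6   3   0   2   9   1   1
0.242   0   0   0   0   0   0   0   0  10   2   3   1   7   7   2   1   3   6   0   0   4   3   2   1
0.234   0   0   0   0   0   0   0   0   2   5   4   2   7   8   5   0   6   5   3   3   7   3   0   0
0.226   0   0   0   0   0   0   0   0   0   0   5   3   4   6   1   0   7   4   2   1   2   1   0   0
0.218   0   0   0   0   0   0   0   0   0   0   0   0   3   8   2   2   6   2   2   0   0   0   0   0
0.210   0   0   0   0   0   0   0   0   0   0   0   1   7   8   3   2   6   1   3   0   0   0   0   0
0.202   0   0   0   0   0   0   0   0   0   0   0   1   6   8  18  17  10   2   0   0   0   0   0   0
0.194   0   0   0   0   0   0   0   0   0   0   0   0   4  15  34  32  10   1   0   0   0   0   0   0
0.186   0   0   0   0   0   0   0   2   0   0   0   1   8  16   9   4   2   0   0   0   0   0   0   0
0.178   0   0   0   0   0   0   1  36  68  16   5   7  12   3   4   0   0   0   0   0   0   0   0   0
0.170   0   0   0   0   0   0   0  15  40   5   4   9   5   0   0   0   0   
[... 526 characters left out ...]
0   0   0
0.122   0   0   0   0   0   0   0   0   0   0   0   0   0   1   4   7   1   0   1   0   0   0   0   0
0.114   0   0   0   0   0   0   0   0   0   0   0   0   0   0   0   2   7   0   1   0   0   0   0   0
0.106   0   0   0   0   0   0   0   0   0   0   0   0   0   0   0   0   1   1   1   1   2   0   0   0
0.098   0   0   0   0   0   0   0   0   0   0   0   0   0   0   0   0   0   1   1   4   3   2   1   0
0.090   0   0   0   0   0   0   0   0   0   0   0   0   0   0   0   0   0   0   0   3   1   0   0   0
x [-0.02  -0.014 -0.008 -0.002  0.004  0.01   0.016  0.022  0.028  0.034
  0.04   0.046  0.052  0.058  0.064  0.07   0.076  0.082  0.088  0.094
  0.1    0.106  0.112  0.118  0.124]
```

```bash
python3 - <<'E'
from h import *
P=np.load("P15.npy")
yaw=np.radians(11.4);c,s=np.cos(yaw),np.sin(yaw);C=np.array([.464,.2225])
e=P[...,:2]-C;I=np.stack([e[...,0]*c+e[...,1]*s-.080,-e[...,0]*s+e[...,1]*c,P[...,2]],-1)
a=I[(abs(I[...,1])<.078)&(I[...,2]>.092)&(I[...,2]<.157)&(I[...,0]>.03)&(I[...,0]<.115)]
r=(a[:,0]+a[:,2]); a=a[abs(r-.195)<.012]
for _ in range(4):
    k=np.polyfit(a[:,2],a[:,0],1); res=a[:,0]-np.polyval(k,a[:,2]); a=a[abs(res)<max(2*res.std(),.002)]
print(len(a),"angle",np.degrees(np.arctan2(1,-k[0])),res.std())
f=I[(abs(I[...,1])<.075)&(I[...,2]>.150)&(I[...,2]<.19)&(I[...,0]>.015)&(I[...,0]<.045)]
w,V=np.linalg.eigh(np.cov(f[:,[0,2]].T));print("front face",f.mean(0),V[:,1],np.degrees(np.arctan2(V[0,1],V[1,1])))
E
```

```text
71 angle 46.148820879380544 0.0038818637149086494
front face [0.03188492 0.00387785 0.17276731] [-0.30029676  0.95384582] -17.475428288723357
```

```bash
python3 - <<'E'
from h import *
import cv2
p=cv2.imread("pics/s15.png")
im=cv2.resize(p[235:285,180:240],None,fx=12,fy=11,interpolation=cv2.INTER_CUBIC)
cv2.imwrite("pics/s15e.png",im)
E
```

```text
(no output)
```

View pics/s15e.png

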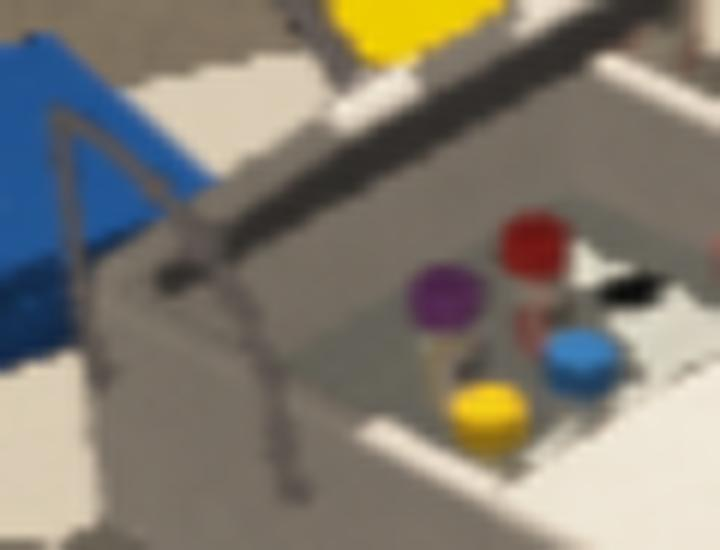

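```bash
python3 - <<'E'
from h import *
q=bot.camera_params("side");T=q["T"];v,u=np.mgrid[0:480,0:640]
yaw=np.radians(11.4);c,s=np.cos(yaw),np.sin(yaw);C=np.array([.464,.2225])
def I_(d):
    P=np.stack([(u-q["cx"])/q["fx"]*d,-(v-q["cy"])/q["fy"]*d,-d],-1)@T[:3,:3].T+T[:3,3]
    e=P[...,:2]-C;return np.stack([e[...,0]*c+e[...,1]*s-.080,-e[...,0]*s+e[...,1]*c,P[...,2]],-1)
d0=np.load("side6.npy");I=I_(d0)
a=I[(abs(I[...,1])<.05)&(abs(I[...,2]-.137)<.01)&(abs(I[...,0]-.005)<.02)]
print("shut",len(a),np.median(a,0),a.mean(0))
d1,_=None,None
p,d=bot.camera("side");J=I_(d)
b=J[((J[...,1]>.015)|(J[...,1]<-.02))&(abs(J[...,1])<.047)&(abs(J[...,2]-.198)<.012)&(abs(J[...,0]-.068)<.014)]
print("open",len(b),np.median(b,0),b.mean(0))
dl=np.median(b,0)-np.median(a,0);print(dl, "theta", 155.1-np.degrees(np.arctan2(.051+dl[2],-.110+dl[0])), np.hypot(.051+dl[2],-.110+dl[0]))
o=bot.get_obs();print(o["clock"],o["ft_force"],o["eef_pos"],o["grip_width"])
E
```

```text
shut 108 [0.00220414 0.00257907 0.13848058] [0.00266398 0.00192854 0.13815934]
open 64 [0.07188533 0.01946406 0.19992879] [0.07166502 0.00641241 0.20023915]
[0.06968119 0.01688499 0.0614482 ] theta 45.37447800720807 0.1194579630184289
13.1833 [-7.70328953 -2.05691648 13.65279421] [0.61692238 0.25272279 0.16575203] 0.007338991500819687
```

Emit:
apply_moves --targets '[0,0,0,0,0,0,0,0,0,0,0,0,0,0,0,0,0,0,0,0,0,0,0,0,0,0,0,0,0,0,0,0,0,0,0,0,0,0,0,0,0,0]'

```text
clock: 13.68
eef_pos: [0.6168, 0.2527, 0.1657]
tool_rot: [0.705, 0.073, -0.701, 0.072]
ft_force: [-8.1, -1.9, 13.5]
grip_width: 0.0079
```

```bash
python3 - <<'E'
from h import *
import cv2
p,d=bot.camera("side")
cv2.imwrite(f"pics/s16c.png",cv2.resize(p[180:320,170:310],None,fx=5,fy=4.2,interpolation=cv2.INTER_CUBIC)[:,:,::-1])
p0=cv2.imread("pics/s15.png")[:,:,::-1]
df=cv2.absdiff(p,p0).max(2); ys,xs=np.nonzero(df>40); print(len(ys)); print(bot.get_obs()["joint_vel"].round(4))
p6=cv2.imread("pics/s6.png")[:,:,::-1]
print("dial region diff",cv2.absdiff(p,p6)[262:292,242:282].mean())
E
```

```text
39
[-0.0014  0.0006  0.0002  0.0026 -0.0008 -0.0005]
dial region diff 4.549166666666666
```

View pics/s16c.png

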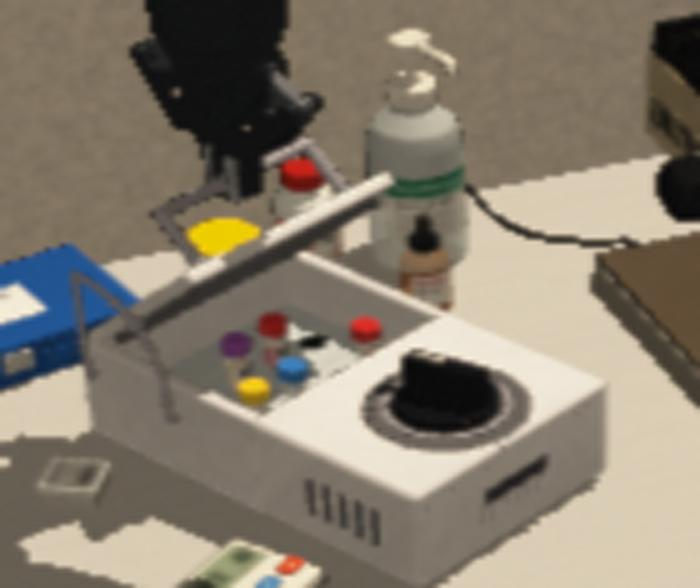

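The lid stays still at about 45° in the grip. The dial pointer at crop (425,355) still lines up with the tab, and the timer and cover box have not moved.

```bash
python3 -c "
from workcell import bot
print(bot.job_done())"
```

```text
the job is handed in; nothing more can be done
None
```

I turned the dial to the arrowhead tab with the lid shut, raised the lid to about 45°, and handed the job in at about 13.7 s while still gripping the handle. The hand-in reports no verdict.

**Dial:** I gripped the fin and turned it about 43° clockwise. From the top camera the fin then pointed at 25.3° and the tab at about 26° (24.5° if I use the depth-based dial centre). That is within about 1°, and the limit is 8°. After the lid was up, the dial looked unchanged in the side camera.

**Lid angle:** The checks spread from about 42° to 46°:
- Handle bar's movement between the shut and open side-camera depth images: 45.4°.
- Slope of the lid's underside: about 46°.
- Tool position: 45.9°.
- Rough bar and lid-edge positions relative to the hinge: about 42°.
- One crude reading off the lid's lower front edge: 40°, but its radius was also wrong, so I discounted it.

The allowed range is 39° to 51°.

**Steadiness:** In the last half second before hand-in, the arm and lid were still, the grip read 8 mm on the bar, and the wrist force was steady at about 16 N.

**What went wrong or disagreed:**
- **First handle grasp slipped:** it slid off the bar without lifting the lid. The depth image put the fingertips about 19 mm above the stated TCP, so I regrasped 17 mm lower and it held.
- **Bar closer than described:** it was about 85 mm from the dial axis, where the description gives 93 mm. I used the measured position.
- **Other objects:** nothing else on the cart appeared disturbed. I only looked closely at the timer and cover box; the tweezers and petri dish were not rechecked at the end.

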